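# Open the stock cage and hold its sprung gate wide

### The job

Open the gate of the wire stock cage so that a colleague can fill the display tray from it: first squeeze the yellow safety catch on top of the gate fully home against the dark lug behind it, then squeeze the red half of the grip against the black half to draw the bolt, and swing the gate out towards you, past its half-open check, until it stands about square to the cage front. The gate is sprung shut, so finish while still holding it there at rest, and leave the packs in the cage and the other things on the bench undisturbed.

Things in the scene. Friction and masses are not known exactly. Their poses are not given: they have to be found in the camera images.
- stock_cage: Stock cage of aluminium profile and wire mesh, screwed to the bench, 170 wide (y) x 118 deep (x) x 96 high, three product packs inside. Origin: middle of its width on the bench surface, z up; the blue gate faces -x of its own frame; the outside of the closed gate is at x = -79, the mesh roof at z = 96.
- gate (a joint): Blue mesh gate, 140 long, 14 thick, top rail at z = 104, hinged upright at its left end (+y). 0 = shut; grows as the right end swings out to the robot, clockwise from above; stop at 1.75 rad. Closing spring 0.06 N m shut to 0.29 at 1.5 rad (3 N at the grip). A sprung ball makes the check: from 0.65 to 0.8 rad it takes 9 N at the grip, then snaps over; let go beyond, it falls back to 1.03.
- gate_hinge (a point): Point on the gate's fixed upright hinge axis, 120 above the bench, in the cage's axes.
- safety_catch (a joint): Cross slide with a yellow push piece 18 wide, 10 thick, z = 102 to 122, standing out in front of the gate's top rail, 40 from the hinge axis. 0 = out (locked, it bars the bolt), 0.012 m = pushed home towards the cage; the bolt passes from about 0.010. Friction 2.5 N, no spring: it stays where it is left.
- safety_pinch (a point): Middle of the safety catch when home, z = 113.5, in the gate's axes (+x into the cage when shut, -y along the gate away from the hinge). Fingers close along x: front of the yellow piece at x = -34 from here when out, -22 when home; back of the fixed dark lug (18 wide, top z = 124) at x = +22, with only the roof (z = 96) behind it.
- main_catch (a joint): Bolt along the top rail, with the red half of the squeeze grip. 0 = shot into the keeper on the right post, 0.014 m = drawn towards the hinge (red half squeezed towards the fixed black half). Return spring 3.5 to 7 N: keep it squeezed until the gate has left the keeper; it clears from about 0.010. It moves only 2 mm while the safety catch is out.
- main_pinch (a point): Middle of the squeeze grip when squeezed, z = 138, in the gate's axes, 98 from the hinge axis; moves with the gate. Fingers close along y: outer face of the black half at y = +13 from here; of the red half at y = -27 free, -13 squeezed. Halves 10 thick, 16 wide (x), z = 118 to 154.
- stock_1: Product pack 60x88x28 lying in the cage, hinge side below; origin under its centre. Stays in place.
- stock_2: Product pack 60x88x28 lying in the cage, far from the hinge. Stays in place.
- stock_3: Product pack 60x88x28 lying on stock_1. Stays in place.
- display_tray: Empty folded display tray, 74x190x113, white and dark red, light. Bystander.
- stapler: Blue stapler, 28x131x44. Bystander.
- box_cutter: Yellow cutter, 21x168x18, lying. Bystander.

How it is judged:
By the outcome, as a careful person would: the job done as asked, in the order asked, and still so for the second after the job is handed in, while the arm keeps its last pose, push and grip.
It also fails if it takes over 48 s, if anything falls off the work surface, if the arm or the gripper's body presses on something with over 40 N, if the wrist force passes 120 N, or if a joint passes its speed limit or range.

### The arm

A 6-joint arm with a two-finger parallel gripper is mounted at the origin on the work surface; the furniture and walls round the work are solid. World frame = base frame: x ahead of the robot, y to its left, z up, the work surface at z = 0. Lengths are in m, angles in rad, forces in N, time in s.
With the tool pointing down it reaches from about 0.3 to 0.875 m from the base axis. Payload 6.4 kg.
Tool frame: the origin (TCP) lies midway between the tips of the shut fingers; the grasp point (between the pads) lies 19 mm behind it; z points along the fingers, y is the line along which they close (so a half turn about z gives the same grasp; the last joint's range is limited). The gripper opens to 85 mm and grips with 20 to 120 N. Pads are 22 mm wide; open, the fingers measure 114 mm over their backs; the gripper's body (76 mm by 85 mm) begins 54 mm behind the grasp point. The pads swing forward as they close: fully open they stand 13 mm farther back than shut.
Start: joints at [-1.311, 0.181, 1.607, -0, 1.354, -0.206], TCP at [0.258, -0.514, 0.231] pointing down, gripper open.
Joint ranges: [-2.99, 2.99], [-0.89, 2.07], [0.3, 2.58], [-1.14, 4.28], [0, 2.63], [-3.12, 3.12]. Speed limits (rad/s): [2.57, 2.57, 3.01, 3.14, 3.14, 3.14].

### API

Orientations are given as a unit quaternion [w, x, y, z].
In Python, from plant import bot, vision, job gives the robot as it stands. The module is installed in compiled form; this text tells all that it offers.
- The arm moves only by the shell command python3 -m jog 'ROWS' [FORCE]. ROWS is JSON, a list of rows, each an object with "xyz": the shift along the tool's x, y, z in cm, a list of three; "twist": the turn, a rotation vector about the tool's x, y, z in rad, a list of three; "jaw": the closure, from -1 (fully open) to 1 (shut). In form: [{"xyz": [tx, ty, tz], "twist": [rx, ry, rz], "jaw": jaw}, ...]. A call has exactly 5 rows; each row shifts and turns the commanded pose from where the row before left it, along the tool's axes as they then stand; what a row does not reach is not made up. A row lasts 1/12 s, in which the tool goes at most 41.7 mm and 7.16 degrees, less where a joint would pass 70% of its speed; a pose out of reach is approached as far as the arm can. A call with a gripper value outside its range is refused whole. The fingers move at their own pace and stop on an object; FORCE is the grip in N (left out, the last holds). Time passes only in rows, so rows that do not move let the fingers close, or fill a call up. It gives the time, the measured TCP pose, the force, the opening and the grip force at its end, in the units of the state.
- bot.get_obs(): the state, without advancing time (a new reading comes with each control period).
- vision.camera(name): name is "scene" or "top" or "wrist"; returns a dict with "color" (420x560x3 uint8, blue, green, red), "K" (3x3 intrinsics, pixels), "world_from_camera" (4x4, takes a point from camera to world coordinates); the wrist camera has in their place "tool_from_camera" (4x4, takes a point from camera to tool coordinates, whose origin is the TCP and whose axes are the flange's). Camera axes: x right, y down, z forward; pixel columns grow to the right and rows downward; lengths in m; the calibration is good to about 2 mm. The wrist camera is an equidistant fisheye: a pixel r from the principal point sees the ray r / f radians off the axis. A picture is of the moment at which its call begins: read the wrist's pose just before it. There is no depth.
- job.finish_job(): hands the job in; it is judged then, once.
The state is a dict: "time_s": time; "joint_positions": joint angles; "dq": joint speeds; "joint_torque": joint torques, N m; "ee_pos": TCP position; "ee_rot": TCP orientation; "contact_force": force on the tool from outside, world axes, zero at the start; "moment": the same for the moment, N m; "gripper_width": opening from 0.0 (shut) to 1.0 (fully open); "finger_force": force on a finger pad.
Only numpy, scipy, OpenCV 4.12 (cv2) and the standard library are available. Lean on these libraries where they do the work, as an engineer would, in place of code of your own. Each camera call takes 0.05 s, during which the arm holds its last target. There are 200 camera calls.

## Working session

There is one attempt and no reset: what is moved stays moved. The work goes in short steps, Python scripts to look and compute and a shell command to move; the robot and the scene stay as the last step left them, time stands still between calls to the robot, and variables do not carry over. Pictures are saved under pics/ and viewed, at most 10 in all, crops included, and the job is handed in when it is done.

```bash
mkdir -p pics
python3 - <<'E'
from plant import bot,vision
import cv2,numpy as np
o=bot.get_obs();print(o)
for n in("scene","top"):
    c=vision.camera(n);cv2.imwrite(f"pics/{n}0.png",cv2.resize(c["color"],None,fx=1.42,fy=1.42,interpolation=cv2.INTER_CUBIC));print(n,c["K"].tolist(),c["world_from_camera"].round(4).tolist())
c=vision.camera("wrist");print(c["K"],c["tool_from_camera"])
E
```

```text
{'time_s': 0.0, 'joint_positions': array([-1.31131469e+00,  1.81530829e-01,  1.60800596e+00,  1.79113291e-05,
        1.35378795e+00, -2.06263299e-01]), 'dq': array([-1.13344700e-04, -1.15028153e-07,  2.81405740e-03, -1.42153279e-03,
        1.64234552e-03, -4.32848543e-05]), 'joint_torque': array([ 3.14148519e-04, -4.44873726e+01, -3.51334655e+01, -2.61020487e-04,
        9.13688564e-03,  8.83067656e-06]), 'ee_pos': array([ 0.2581224 , -0.51319629,  0.23039088]), 'ee_rot': array([-8.65966447e-04,  9.73007603e-01,  2.30771434e-01, -1.43010462e-05]), 'contact_force': array([ 0.61677579, -0.28953768,  0.75564879]), 'moment': array([ 0.01541338,  0.0440292 , -0.01763   ]), 'finger_force': 0.0, 'gripper_width': 1.0017263354530335}
scene [[389.55666575973095, 0.0, 278.3781448123284], [0.0, 389.55666575973095, 212.0965184253691], [0.0, 0.0, 1.0]] [[-0.6641, -0.3505, 0.6604, -0.1226], [-0.7476, 0.3224, -0.5806, 0.5505], [-0.0094, -0.8793, -0.4762, 0.564], [0.0, 0.0, 0.0, 1.0]]
top [[437.47834362444405, 0.0, 283.17274232110674], [0.0, 437.47834362444405, 207.56924797692554], [0.0, 0.0, 1.0]] [[0.0006, -0.9981, 0.0612, 0.4165], [-1.0, -0.0003, 0.0042, 0.0273], [-0.0041, -0.0612, -0.9981, 1.101], [0.0, 0.0, 0.0, 1.0]]
[[325.1922621    0.         281.35724844]
 [  0.         325.1922621  210.80399653]
 [  0.           0.           1.        ]] [[ 1.93312745e-04 -9.54278394e-01 -2.98919236e-01  7.69189061e-02]
 [ 9.99999981e-01  1.74668734e-04  8.90880873e-05  9.50666435e-04]
 [-3.28029925e-05 -2.98919247e-01  9.54278409e-01 -1.42624827e-01]
 [ 0.00000000e+00  0.00000000e+00  0.00000000e+00  1.00000000e+00]]
```

View pics/scene0.png

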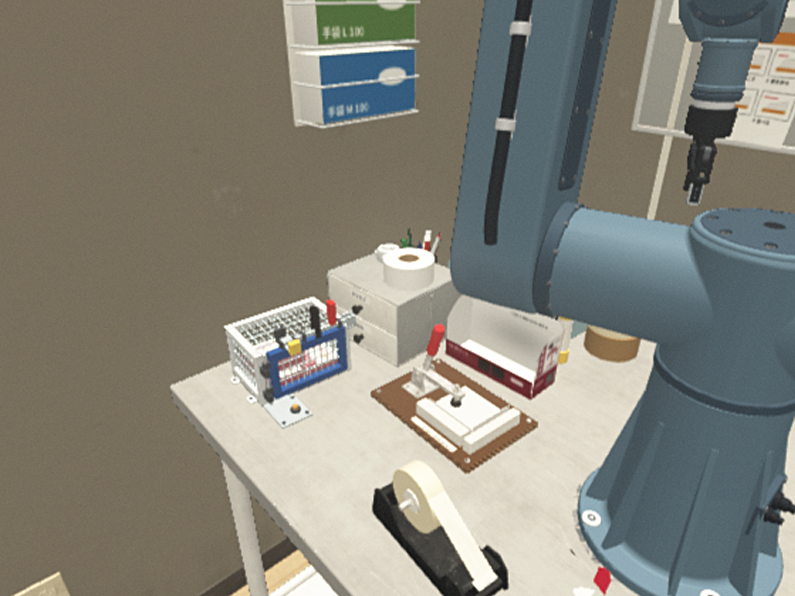

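View pics/top0.png

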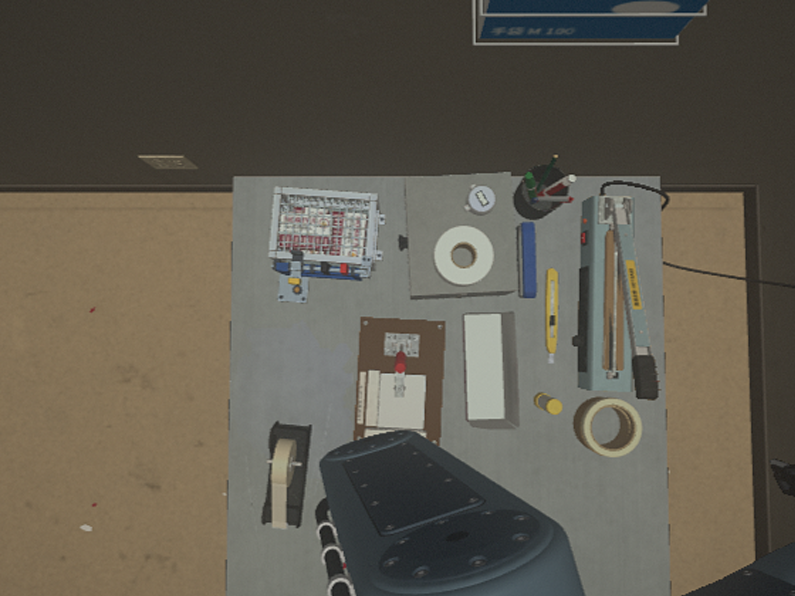

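Scene picture: cage at (290,350), with yellow catch (293,347), black/red grip (315,320)/(331,312). Top picture: cage at (325,230), grip (325,268)/(345,268), catch (295,282), and a drawer cabinet to its right. Next, enlarged crops of both.

Run:
```python
import cv2
from plant import vision
a=vision.camera("top")["color"][125:220,180:280];b=vision.camera("scene")["color"][200:305,150:265]
cv2.imwrite("pics/topc.png",cv2.resize(a,(800,760)[::1] if 0 else (600,570),interpolation=cv2.INTER_CUBIC))
cv2.imwrite("pics/scenec.png",cv2.resize(b,(575,525),interpolation=cv2.INTER_CUBIC))
```

```text
(no output)
```

View pics/topc.png

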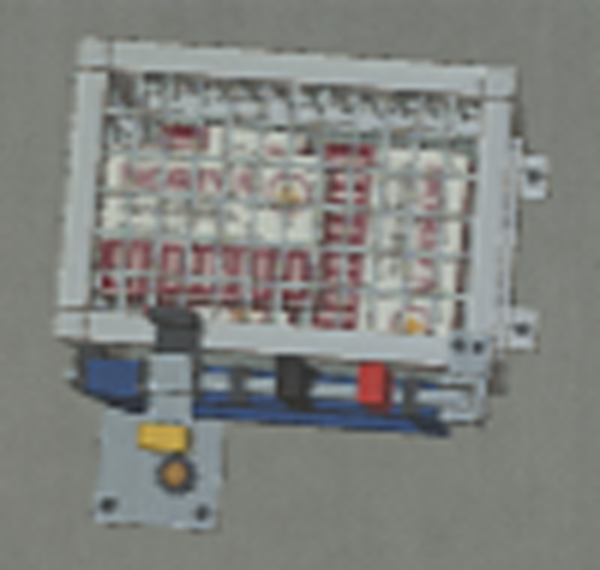

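View pics/scenec.png

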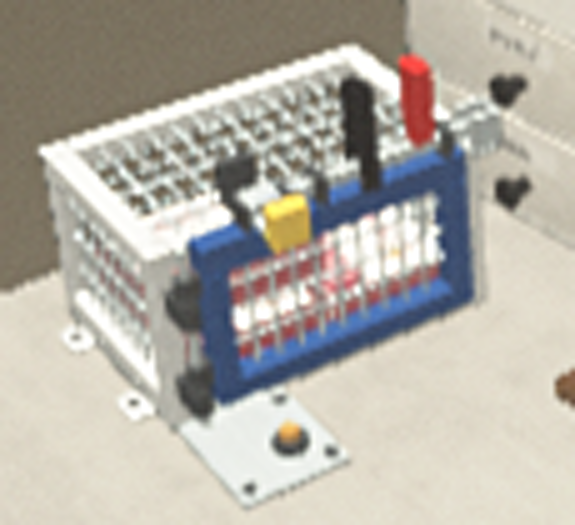

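Top crop: roof corners (80,38), (515,68), (490,365), (55,338). Yellow top centre is (163,436), black grip (292,378), red grip (373,383), and the lug back edge is near (175,310). Scene crop: yellow (287,205–250), black top (357,80), red top (413,60).

```bash
cat > h.py <<'E'
import numpy as np
from plant import bot,vision
def ray(n,px):
    c=vision.camera(n);T=c["world_from_camera"];d=np.linalg.solve(c["K"],[*px,1]);return T[:3,3],T[:3,:3]@d
def atz(n,px,z):
    p,d=ray(n,px);return p+d*(z-p[2])/d[2]
E
python3 - <<'E'
from h import *
import cv2
np.set_printoptions(precision=4,suppress=True)
t=lambda u,v:(u/6+180-.42,v/6+125-.42)
s=lambda u,v:(u/5+150-.4,v/5+200-.4)
C=np.array([atz("top",t(*p),.096)[:2] for p in[(80,38),(515,68),(490,365),(55,338)]])
print(C)
M=np.array([[.059,.085],[.059,-.085],[-.059,-.085],[-.059,.085]])
cc=C.mean(0);A=M-M.mean(0);B=C-cc;H=A.T@B;th=np.arctan2(H[0,1]-H[1,0],H[0,0]+H[1,1])
R=np.array([[np.cos(th),-np.sin(th)],[np.sin(th),np.cos(th)]]);print("centre",cc,"yaw",th,"res",B-A@R.T)
for n,p,z in[("yel",(163,436),.122),("blk",(293,378),.154),("red",(373,383),.154),("lugback",(174,308),.124),("kn",(175,473),.01),("gateR",(450,430),.104),("gateL",(80,395),.104)]:
    w=atz("top",t(*p),z)[:2];print(n,w,"cage",R.T@(w-cc))
for n,p,z in[("yeltop",(287,203),.122),("blktop",(354,82),.154),("redtop",(413,62),.154),("lug",(237,160),.124),("frontL",(155,258),.096),("backL",(45,150),.096),("backR",(350,47),.096)]:
    w=atz("scene",s(*p),z)[:2];print("S",n,w,"cage",R.T@(w-cc))
for p in[(405,180),(515,178),(410,298),(515,290)]: print("cab",atz("top",(p[0]/1.42,p[1]/1.42),.13))
E
```

```text
[[0.6569 0.2418]
 [0.645  0.0729]
 [0.5294 0.0822]
 [0.5398 0.2499]]
centre [0.5928 0.1617] yaw -0.06880359707973874 res [[-0.0006 -0.0006]
 [-0.0007  0.0001]
 [ 0.0013  0.0012]
 [ 0.     -0.0007]]
yel [0.4997 0.2032] cage [-0.0957  0.035 ]
blk [0.5181 0.1505] cage [-0.0737 -0.0163]
red [0.5163 0.1214] cage [-0.0735 -0.0454]
lugback [0.5477 0.1992] cage [-0.0476  0.0343]
kn [0.4937 0.2181] cage [-0.1027  0.0494]
gateR [0.5036 0.0969] cage [-0.0845 -0.0708]
gateL [0.5169 0.2383] cage [-0.0809  0.0712]
S yeltop [0.4993 0.2051] cage [-0.0962  0.0369]
S blktop [0.5181 0.1553] cage [-0.074  -0.0115]
S redtop [0.5157 0.1257] cage [-0.0744 -0.0413]
S lug [0.541  0.2039] cage [-0.0545  0.0385]
S frontL [0.5368 0.2503] cage [-0.062   0.0845]
S backL [0.6521 0.2436] cage [0.0536 0.0858]
S backR [0.6412 0.0799] cage [ 0.0539 -0.0783]
cab [0.6581 0.0269 0.13  ]
cab [ 0.6613 -0.1472  0.13  ]
cab [0.4709 0.019  0.13  ]
cab [ 0.4835 -0.1453  0.13  ]
```

```bash
R='';python3 -m jog '[{"xyz":[2.8,-2.6,-0.1],"twist":[0,0,0],"jaw":-1},{"xyz":[2.8,-2.6,-0.1],"twist":[0,0,0],"jaw":-1},{"xyz":[2.8,-2.6,-0.1],"twist":[0,0,0],"jaw":-1},{"xyz":[2.8,-2.6,-0.1],"twist":[0,0,0],"jaw":-1},{"xyz":[2.8,-2.6,-0.1],"twist":[0,0,0],"jaw":-1}]' 40
python3 -m jog '[{"xyz":[2.8,-2.6,-0.1],"twist":[0,0,0],"jaw":-1},{"xyz":[2.8,-2.6,-0.1],"twist":[0,0,0],"jaw":-1},{"xyz":[2.8,-2.6,-0.1],"twist":[0,0,0],"jaw":-1},{"xyz":[2.8,-2.6,-0.1],"twist":[0,0,0],"jaw":-1},{"xyz":[2.8,-2.6,-0.1],"twist":[0,0,0],"jaw":-1}]'
python3 -m jog '[{"xyz":[2.8,-2.6,-0.1],"twist":[0,0,0],"jaw":-1},{"xyz":[2.8,-2.6,-0.1],"twist":[0,0,0],"jaw":-1},{"xyz":[2.8,-2.6,-0.1],"twist":[0,0,0],"jaw":-1},{"xyz":[2.8,-2.6,-0.1],"twist":[0,0,0],"jaw":-1},{"xyz":[2.8,-2.6,-0.1],"twist":[0,0,0],"jaw":-1}]'
```

```text
time_s: 1.77
ee_pos: [0.3252, -0.3331, 0.2363]
ee_rot: [0.0, 0.973, 0.23, 0.0]
contact_force: [0.8, 0.5, -0.1]
gripper_width: 1.005
finger_force: 0.0
time_s: 2.18
ee_pos: [0.392, -0.154, 0.2417]
ee_rot: [0.0, 0.973, 0.231, 0.0]
contact_force: [1.9, -0.3, 0.1]
gripper_width: 0.999
finger_force: 0.0
time_s: 2.6
ee_pos: [0.4587, 0.0253, 0.2467]
ee_rot: [0.0, 0.973, 0.231, 0.0]
contact_force: [0.6, -0.9, -0.0]
gripper_width: 0.996
finger_force: 0.0
```

```bash
python3 -m jog '[{"xyz":[2.8,-2.6,0],"twist":[0,0,0],"jaw":-1},{"xyz":[2.8,-2.6,0],"twist":[0,0,0],"jaw":-1},{"xyz":[2.8,-2.6,0],"twist":[0,0,0],"jaw":-1},{"xyz":[2.8,-2.6,0],"twist":[0,0,0],"jaw":-1},{"xyz":[2.8,-2.6,0],"twist":[0,0,0],"jaw":-1}]'
python3 -m jog '[{"xyz":[0,0,0],"twist":[0,0,-0.115],"jaw":-1},{"xyz":[0,0,0],"twist":[0,0,-0.115],"jaw":-1},{"xyz":[0,0,0],"twist":[0,0,-0.115],"jaw":-1},{"xyz":[0,0,0],"twist":[0,0,-0.115],"jaw":-1},{"xyz":[0,0,0],"twist":[0,0,-0.115],"jaw":-1}]'
python3 -m jog '[{"xyz":[0,0,0],"twist":[0,0,-0.115],"jaw":-1},{"xyz":[0,0,0],"twist":[0,0,-0.115],"jaw":-1},{"xyz":[0,0,0],"twist":[0,0,-0.115],"jaw":-1},{"xyz":[0,0,0],"twist":[0,0,-0.115],"jaw":-1},{"xyz":[0,0,0],"twist":[0,0,0],"jaw":-1}]'
python3 - <<'E'
from h import *
import cv2
o=bot.get_obs();print(o["ee_pos"],o["ee_rot"],o["joint_positions"])
cv2.imwrite("pics/w1.png",cv2.resize(vision.camera("wrist")["color"],None,fx=1.42,fy=1.42,interpolation=cv2.INTER_CUBIC))
E
```

```text
time_s: 3.02
ee_pos: [0.5254, 0.2045, 0.2464]
ee_rot: [0.0, 0.973, 0.231, 0.0]
contact_force: [1.8, 0.1, 0.4]
gripper_width: 1.005
finger_force: 0.0
time_s: 3.43
ee_pos: [0.525, 0.2026, 0.2462]
ee_rot: [-0.0, 0.866, 0.5, -0.0]
contact_force: [-0.7, -0.1, -0.0]
gripper_width: 1.002
finger_force: 0.0
time_s: 3.85
ee_pos: [0.525, 0.2024, 0.2463]
ee_rot: [-0.0, 0.73, 0.683, 0.0]
contact_force: [-1.1, 0.4, 0.1]
gripper_width: 0.999
finger_force: 0.0
[0.52504535 0.20239307 0.24628802] [-7.87527049e-06  7.30017304e-01  6.83428662e-01  7.78317518e-06] [1.57005390e-01 1.40789555e-01 1.62194359e+00 2.21779424e-05
 1.37885545e+00 2.22899372e-01]
```

View pics/w1.png

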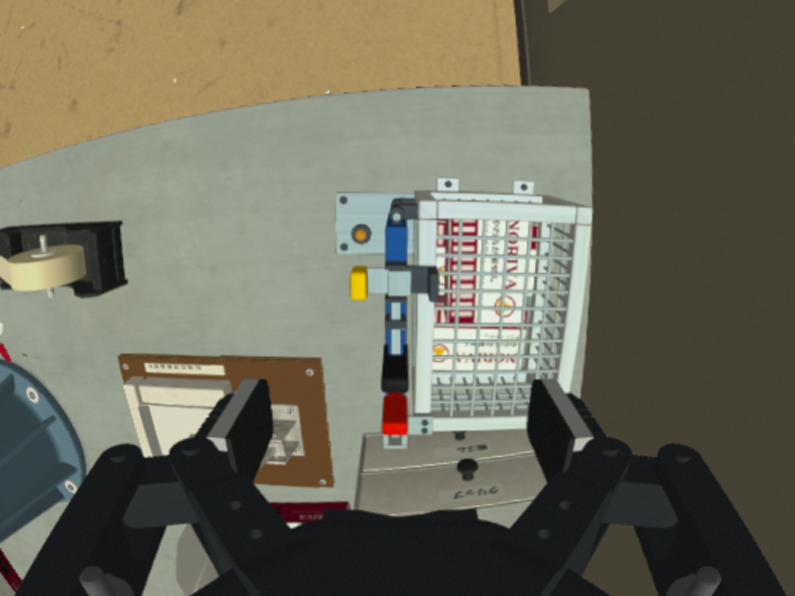

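The wrist view shows the hinge knuckle pin at (397,214), the yellow top at (358,283), the lug back edge at (438,284), black at (396,368) and red at (396,414).

```bash
cat >> h.py <<'E'
from scipy.spatial.transform import Rotation as Ro
def rot(q): return Ro.from_quat([q[1],q[2],q[3],q[0]]).as_matrix()
def wz(px,z,pos,q,s=1.42):
    c=vision.camera("wrist");K=c["K"];T=c["tool_from_camera"]
    m=(np.array(px)+.5)/s-.5-K[:2,2];r=np.hypot(*m);t=r/K[0,0]
    d=np.array([*(m/r*np.sin(t)),np.cos(t)])
    R=rot(q);p=pos+R@T[:3,3];d=R@T[:3,:3]@d
    return p+d*(z-p[2])/d[2]
cc=np.array([.5928,.1617]);th=-.0688
CR=np.array([[np.cos(th),-np.sin(th)],[np.sin(th),np.cos(th)]])
E
python3 - <<'E'
from h import *
np.set_printoptions(precision=4,suppress=True)
o=bot.get_obs();a=(o["ee_pos"],o["ee_rot"])
for n,p,z in[("hinge",(397,214),.11),("hinge",(397,214),.12),("yelfront",(350,283),.122),("yel",(358,283),.122),("yelend",(358,268),.122),("yelend2",(358,299),.122),("lugback",(438,284),.124),("blk",(396,368),.154),("redouter",(396,436),.154),("roofFL",(416,192),.096),("roofBL",(591,207),.096),("roofBR",(568,418),.096)]:
    w=wz(p,z,*a)[:2];print(n,z,w,CR.T@(w-cc))
E
```

```text
hinge 0.11 [0.5274 0.245 ] [-0.0709  0.0786]
hinge 0.12 [0.5276 0.2462] [-0.0709  0.0798]
yelfront 0.122 [0.4964 0.2071] [-0.0993  0.0387]
yel 0.122 [0.5012 0.2068] [-0.0945  0.0387]
yelend 0.122 [0.5021 0.216 ] [-0.0942  0.0479]
yelend2 0.122 [0.5002 0.1967] [-0.0948  0.0286]
lugback 0.124 [0.549  0.2032] [-0.0466  0.0384]
blk 0.154 [0.5212 0.1644] [-0.0716 -0.0022]
redouter 0.154 [0.5177 0.1181] [-0.072  -0.0486]
roofFL 0.096 [0.5402 0.2566] [-0.059  0.091]
roofBL 0.096 [0.6575 0.2421] [0.059  0.0847]
roofBR 0.096 [0.6488 0.0805] [ 0.0614 -0.0772]
```

```bash
python3 -m jog '[{"xyz":[0,0.2,3],"twist":[0,0,0],"jaw":-1},{"xyz":[0,0,3],"twist":[0,0,0],"jaw":-1},{"xyz":[0,0,3],"twist":[0,0,0],"jaw":-1},{"xyz":[0,0,3],"twist":[0,0,0],"jaw":-1},{"xyz":[0,0,2.9],"twist":[0,0,0],"jaw":-1}]'
python3 -m jog '[{"xyz":[0,0,0],"twist":[0,0,0],"jaw":-0.3},{"xyz":[0,0,0],"twist":[0,0,0],"jaw":-0.3},{"xyz":[0,0,0],"twist":[0,0,0],"jaw":-0.1},{"xyz":[0,0,0],"twist":[0,0,0],"jaw":0},{"xyz":[0,0,0],"twist":[0,0,0],"jaw":0}]' 30
```

```text
time_s: 4.92
ee_pos: [0.5269, 0.2022, 0.096]
ee_rot: [0.0, 0.731, 0.682, 0.0]
contact_force: [-0.1, 0.1, 0.6]
gripper_width: 0.999
finger_force: 0.0
time_s: 5.33
ee_pos: [0.5271, 0.2024, 0.0997]
ee_rot: [0.0, 0.731, 0.682, 0.0]
contact_force: [-6.1, -1.3, 5.3]
gripper_width: 0.503
finger_force: 15.0
```

```bash
python3 -m jog '[{"xyz":[0,0,-0.3],"twist":[0,0,0],"jaw":0.1},{"xyz":[0,0,0],"twist":[0,0,0],"jaw":0.3},{"xyz":[0,0,0],"twist":[0,0,0],"jaw":0.3},{"xyz":[0,0,0],"twist":[0,0,0],"jaw":0.3},{"xyz":[0,0,0],"twist":[0,0,0],"jaw":0.3}]' 40
python3 - <<'E'
from h import *
import cv2
cv2.imwrite("pics/w2.png",cv2.resize(vision.camera("wrist")["color"][140:400,160:440],(700,650)[:1]+(600,)[:1] if 0 else (646,600),interpolation=cv2.INTER_CUBIC))
E
```

```text
time_s: 5.75
ee_pos: [0.5273, 0.2023, 0.1003]
ee_rot: [-0.0, 0.732, 0.682, 0.0]
contact_force: [5.0, 0.9, -13.7]
gripper_width: 0.485
finger_force: 46.7
```

View pics/w2.png

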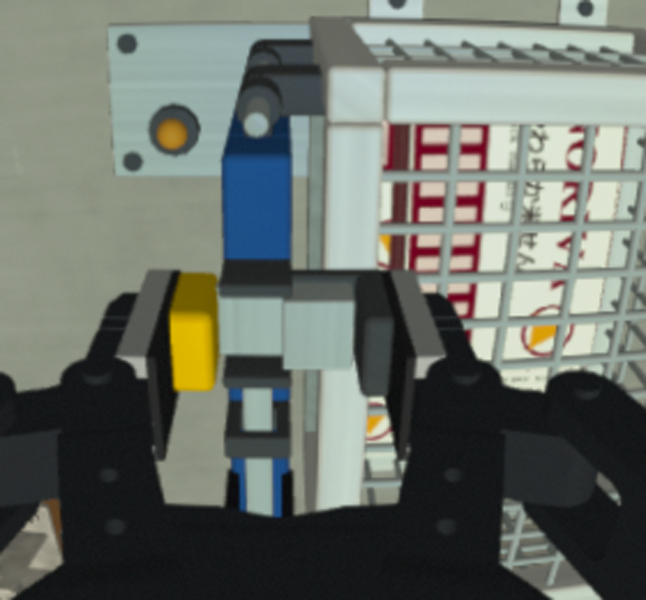

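Yellow is hard against the gate rail and its guide, pinched together with the dark lug, so the catch is home. The hinge pin shows at (256,122). Now I move to the grip.

```bash
python3 - <<'E'
from h import *
o=bot.get_obs()
for z in(.11,.12):
  for px in((256,122),(222,330)):
    w=wz((px[0]/2.307+160,px[1]/2.307+140),z,o["ee_pos"],o["ee_rot"],1)[:2];print(z,w,CR.T@(w-cc))
E
python3 -m jog '[{"xyz":[0,0,0],"twist":[0,0,0],"jaw":-1},{"xyz":[0,0,0],"twist":[0,0,0],"jaw":-1},{"xyz":[0,0,-3.4],"twist":[0,0,0],"jaw":-1},{"xyz":[0,0,-3.4],"twist":[0,0,0],"jaw":-1},{"xyz":[0,0,-3.4],"twist":[0,0,0],"jaw":-1}]'
python3 -m jog '[{"xyz":[-2.9,-0.2,0],"twist":[0,0,0],"jaw":-1},{"xyz":[-2.9,-0.2,0],"twist":[0,0,0],"jaw":-1},{"xyz":[0,0,0],"twist":[0,0,-0.121],"jaw":-1},{"xyz":[0,0,0],"twist":[0,0,-0.121],"jaw":-1},{"xyz":[0,0,0],"twist":[0,0,-0.121],"jaw":-1}]'
python3 -m jog '[{"xyz":[0,0,0],"twist":[0,0,-0.121],"jaw":-1},{"xyz":[0,0,0],"twist":[0,0,-0.121],"jaw":-1},{"xyz":[0,0,0],"twist":[0,0,-0.121],"jaw":-1},{"xyz":[0,0,0],"twist":[0,0,-0.121],"jaw":-1},{"xyz":[0,0,0],"twist":[0,0,-0.121],"jaw":-1}]'
python3 -m jog '[{"xyz":[0,0,0],"twist":[0,0,-0.121],"jaw":-1},{"xyz":[0,0,0],"twist":[0,0,-0.121],"jaw":-1},{"xyz":[0,0,0],"twist":[0,0,-0.121],"jaw":-1},{"xyz":[0,0,0],"twist":[0,0,-0.121],"jaw":-1},{"xyz":[0,0,0],"twist":[0,0,-0.121],"jaw":-1}]'
python3 - <<'E'
from h import *
import cv2
o=bot.get_obs();print(o["ee_pos"],o["ee_rot"],o["joint_positions"])
cv2.imwrite("pics/w3.png",cv2.resize(vision.camera("wrist")["color"],None,fx=1.42,fy=1.42,interpolation=cv2.INTER_CUBIC))
E
```

```text
0.11 [0.52681081 0.244558  ] [-0.07152921  0.0781255 ]
0.11 [0.5163485  0.20171008] [-0.07902116  0.03465971]
0.12 [0.52731234 0.24705995] [-0.07120086  0.08065601]
0.12 [0.51763669 0.20743376] [-0.07812949  0.0404584 ]
time_s: 6.42
ee_pos: [0.5277, 0.2023, 0.2053]
ee_rot: [0.001, 0.731, 0.682, 0.001]
contact_force: [0.9, -0.2, -0.1]
gripper_width: 1.001
finger_force: 0.0
time_s: 6.83
ee_pos: [0.5204, 0.1441, 0.2049]
ee_rot: [0.002, 0.594, 0.804, 0.002]
contact_force: [-0.3, 0.2, -0.1]
gripper_width: 1.001
finger_force: 0.0
time_s: 7.25
ee_pos: [0.5204, 0.1447, 0.2047]
ee_rot: [0.002, 0.327, 0.945, 0.001]
contact_force: [0.5, 1.1, -1.0]
gripper_width: 1.0
finger_force: 0.0
time_s: 7.67
ee_pos: [0.5204, 0.1447, 0.2047]
ee_rot: [0.002, 0.031, 1.0, 0.0]
contact_force: [0.6, -0.7, 0.5]
gripper_width: 1.001
finger_force: 0.0
[0.52035415 0.14472881 0.20468975] [2.26833430e-03 3.08072006e-02 9.99522766e-01 1.05753525e-04] [ 5.15042876e-02  1.25682656e-01  1.72554260e+00 -1.69047079e-04
  1.28582870e+00 -1.45762057e+00]
```

View pics/w3.png

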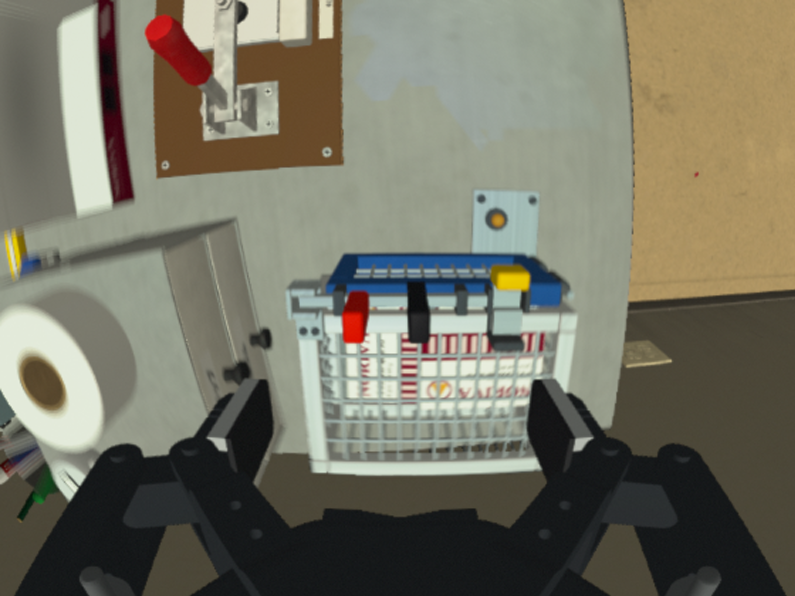

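Red top at (355,335) and black top at (420,335) lie between the open fingers (255…545). Working out the lateral offset.

Run:
```python
from h import *
o=bot.get_obs();R=rot(o["ee_rot"])
for n,p,z in(("blk outer",(430,340),.154),("red outer",(344,340),.154),("yelL",(491,270),.122),("yelR",(529,270),.122)):
    w=wz(p,z,o["ee_pos"],o["ee_rot"]);print(n,w,CR.T@(w[:2]-cc),R.T@(w-o["ee_pos"]))
```

```text
blk outer [0.52552125 0.15762699 0.154     ] [-0.06683958 -0.0086885 ] [-0.00425757  0.01314715  0.05064565]
red outer [0.52347817 0.11866133 0.154     ] [-0.0661991  -0.04770243] [-0.00433632 -0.02587195  0.05063471]
yelL [0.50254395 0.19161361 0.122     ] [-0.09209896  0.02363812] [0.02067572 0.04582484 0.08254465]
yelR [0.50343007 0.21177991 0.122     ] [-0.09260128  0.04381763] [0.02088748 0.06600949 0.08254955]
```

```bash
python3 -m jog '[{"xyz":[0.1,0,2.1],"twist":[0,0,0],"jaw":-1},{"xyz":[0,0,2.1],"twist":[0,0,0],"jaw":-1},{"xyz":[0,0,2.1],"twist":[0,0,0],"jaw":-1},{"xyz":[0,0,1.8],"twist":[0,0,0.007],"jaw":-1},{"xyz":[0,0,0],"twist":[0,0,0],"jaw":-0.6}]' 50
python3 -m jog '[{"xyz":[0,0,0],"twist":[0,0,0],"jaw":0},{"xyz":[0,0,0],"twist":[0,0,0],"jaw":0.3},{"xyz":[0,0,0],"twist":[0,0,0],"jaw":0.6},{"xyz":[0,0,0],"twist":[0,0,0],"jaw":0.8},{"xyz":[0,0,0],"twist":[0,0,0],"jaw":0.8}]'
python3 -m jog '[{"xyz":[0,0,0],"twist":[0,0,0],"jaw":0.8},{"xyz":[0,0,0],"twist":[0,0,0],"jaw":0.8},{"xyz":[0,0,0],"twist":[0,0,0],"jaw":0.8},{"xyz":[0,0,0],"twist":[0,0,0],"jaw":0.8},{"xyz":[0,0,0],"twist":[0,0,0],"jaw":0.8}]'
```

```text
time_s: 8.33
ee_pos: [0.5155, 0.1445, 0.1179]
ee_rot: [-0.003, 0.039, 0.999, -0.0]
contact_force: [-0.4, -0.9, -0.5]
gripper_width: 0.881
finger_force: 0.0
time_s: 8.75
ee_pos: [0.5196, 0.1456, 0.1238]
ee_rot: [0.002, 0.037, 0.999, 0.001]
contact_force: [-1.1, 4.9, 7.1]
gripper_width: 0.287
finger_force: 50.6
time_s: 9.17
ee_pos: [0.5197, 0.1456, 0.1238]
ee_rot: [0.002, 0.037, 0.999, 0.001]
contact_force: [-0.5, 4.2, 5.7]
gripper_width: 0.284
finger_force: 50.1
```

```bash
python3 -m jog '[{"xyz":[0.78,0.03,0],"twist":[0,0,0.08],"jaw":0.8},{"xyz":[0.78,0.03,0],"twist":[0,0,0.08],"jaw":0.8},{"xyz":[0.78,0.03,0],"twist":[0,0,0.08],"jaw":0.8},{"xyz":[0,0,0],"twist":[0,0,0],"jaw":0.8},{"xyz":[0,0,0],"twist":[0,0,0],"jaw":0.8}]' 70
```

```text
time_s: 9.58
ee_pos: [0.4967, 0.1499, 0.1239]
ee_rot: [0.002, 0.157, 0.988, 0.001]
contact_force: [0.6, 2.4, 5.8]
gripper_width: 0.282
finger_force: 70.2
```

```bash
python3 -m jog '[{"xyz":[0.78,0.03,0],"twist":[0,0,0.08],"jaw":0.8},{"xyz":[0.78,0.03,0],"twist":[0,0,0.08],"jaw":0.8},{"xyz":[0.78,0.03,0],"twist":[0,0,0.08],"jaw":0.8},{"xyz":[0.78,0.03,0],"twist":[0,0,0.08],"jaw":0.8},{"xyz":[0,0,0],"twist":[0,0,0],"jaw":0.8}]'
python3 -m jog '[{"xyz":[0.78,0.03,0],"twist":[0,0,0.08],"jaw":0.8},{"xyz":[0.78,0.03,0],"twist":[0,0,0.08],"jaw":0.8},{"xyz":[0.78,0.03,0],"twist":[0,0,0.08],"jaw":0.8},{"xyz":[0.78,0.03,0],"twist":[0,0,0.08],"jaw":0.8},{"xyz":[0,0,0],"twist":[0,0,0],"jaw":0.8}]'
python3 - <<'E'
from h import *
import cv2
o=bot.get_obs();p=o["ee_pos"][:2]-[.5268,.2434];print("r",np.hypot(*p),"gate",3.073-2*np.arctan2(o["ee_rot"][2],o["ee_rot"][1]),"pos angle",np.arctan2(-.0978,-.0071)-np.arctan2(*p[::-1]),o["contact_force"],o["moment"])
cv2.imwrite("pics/w4.png",vision.camera("wrist")["color"])
E
```

```text
time_s: 10.0
ee_pos: [0.4683, 0.164, 0.124]
ee_rot: [0.002, 0.314, 0.95, 0.0]
contact_force: [1.0, 0.6, 6.7]
gripper_width: 0.276
finger_force: 69.7
time_s: 10.42
ee_pos: [0.446, 0.1866, 0.124]
ee_rot: [0.001, 0.461, 0.887, 0.001]
contact_force: [-3.2, 1.5, 12.6]
gripper_width: 0.281
finger_force: 70.3
r 0.09881629188343495 gate 0.8897180963584819 pos angle 0.885480837515042 [-3.23275528  1.49683383 12.60453032] [-0.77125202  1.51996688 -0.14818096]
```

View pics/w4.png

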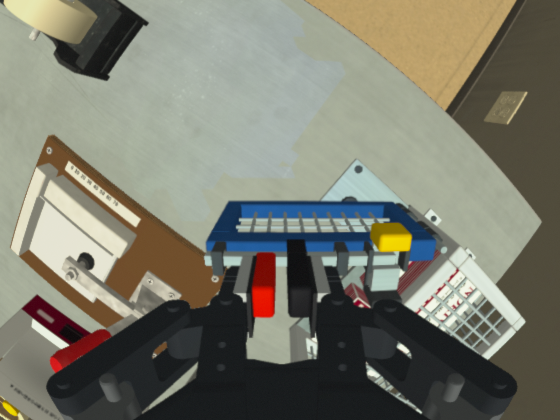

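The wrist view shows the gate swung out about 0.88 rad, past the check, with the red (263,285) and black (298,280) halves still held. Continuing to square.

```bash
python3 -m jog '[{"xyz":[0.83,0.035,0],"twist":[0,0,0.085],"jaw":0.8},{"xyz":[0.83,0.035,0],"twist":[0,0,0.085],"jaw":0.8},{"xyz":[0.83,0.035,0],"twist":[0,0,0.085],"jaw":0.8},{"xyz":[0.83,0.035,0],"twist":[0,0,0.085],"jaw":0.8},{"xyz":[0,0,0],"twist":[0,0,0],"jaw":0.8}]'
python3 -m jog '[{"xyz":[0.83,0.035,0],"twist":[0,0,0.085],"jaw":0.8},{"xyz":[0.83,0.035,0],"twist":[0,0,0.085],"jaw":0.8},{"xyz":[0.83,0.035,0],"twist":[0,0,0.085],"jaw":0.8},{"xyz":[0.83,0.035,0],"twist":[0,0,0.085],"jaw":0.8},{"xyz":[0,0,0],"twist":[0,0,0],"jaw":0.8}]'
python3 -m jog '[{"xyz":[0,0,0],"twist":[0,0,0],"jaw":0.8},{"xyz":[0,0,0],"twist":[0,0,0],"jaw":0.8},{"xyz":[0,0,0],"twist":[0,0,0],"jaw":0.8},{"xyz":[0,0,0],"twist":[0,0,0],"jaw":0.8},{"xyz":[0,0,0],"twist":[0,0,0],"jaw":0.8}]'
python3 - <<'E'
from h import *
import cv2
o=bot.get_obs();p=o["ee_pos"][:2]-[.5268,.2434];print("r",np.hypot(*p),"gate",3.073-2*np.arctan2(o["ee_rot"][2],o["ee_rot"][1]),"pos angle",np.arctan2(-.0978,-.0071)-np.arctan2(*p[::-1])-2*np.pi*0,o["contact_force"],np.abs(o["dq"]).max())
cv2.imwrite("pics/w5.png",vision.camera("wrist")["color"])
cv2.imwrite("pics/s5.png",cv2.resize(vision.camera("scene")["color"][170:330,100:310],(788,600),interpolation=cv2.INTER_CUBIC))
E
```

```text
time_s: 10.88
ee_pos: [0.4316, 0.2161, 0.1239]
ee_rot: [0.001, 0.605, 0.797, 0.0]
contact_force: [-2.7, -5.2, 13.0]
gripper_width: 0.279
finger_force: 69.7
time_s: 11.3
ee_pos: [0.428, 0.2493, 0.1239]
ee_rot: [0.0, 0.731, 0.683, 0.0]
contact_force: [-5.9, -5.3, 15.8]
gripper_width: 0.278
finger_force: 69.6
time_s: 11.72
ee_pos: [0.4279, 0.2485, 0.1239]
ee_rot: [-0.0, 0.729, 0.684, 0.0]
contact_force: [-5.7, -4.4, 14.8]
gripper_width: 0.281
finger_force: 69.2
r 0.09903651093731902 gate 1.5665042184855016 pos angle -4.7335738594255075 [-5.67971581 -4.40525346 14.83568262] 0.0031349602020953717
```

View pics/w5.png

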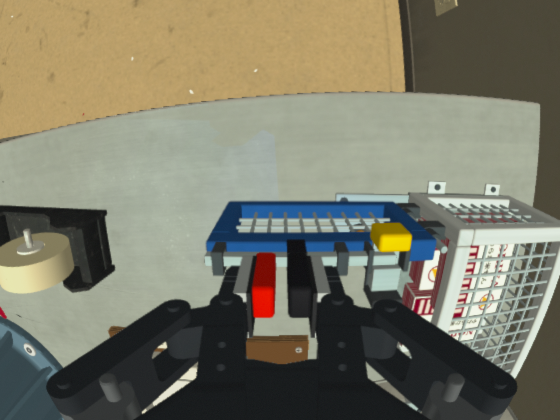

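View pics/s5.png

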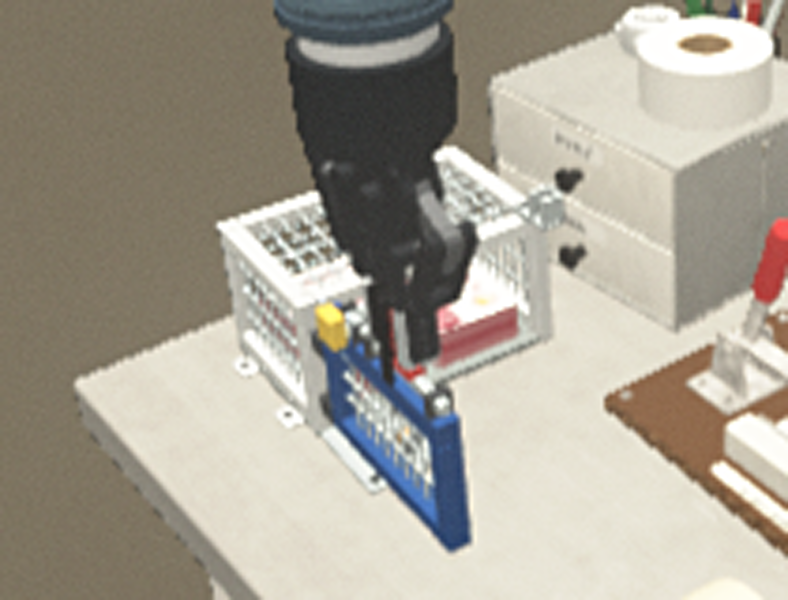

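Both views show the gate square to the cage front, the grip held, yellow still home and the packs in place. The arm is at rest at about 1.55 rad, so I'm handing in.

```bash
python3 -c "
from plant import job;print(job.finish_job())"
```

```text
the job is handed in; nothing more can be done
None
```

The job is handed in: safety catch squeezed home, bolt drawn, and the gate swung past its check and held at rest, about square to the cage front (about 1.55 rad). The packs look undisturbed in the last pictures; the tray, stapler and cutter were not in those views.

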